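# Roll-test the wooden rollers and reject the one that rocks

### The arm

A 6-joint arm with a two-finger parallel gripper is mounted at the origin on a cart in front of the work surface, level with it; the furniture and walls round the work are solid. World frame = base frame: x ahead of the robot, y to its left, z up, the work surface at z = 0. Lengths are in m, angles in rad, forces in N, time in s.
With the tool pointing down it reaches from about 0.35 to 1 m from the base axis. Payload 7.1 kg.
Tool frame: the origin (TCP) lies between the finger pads; the fingertips stand 22 mm ahead of it and the grasp point (between the pads) lies 3 mm ahead of it; z points along the fingers, y is the line along which they close (so a half turn about z gives the same grasp; the last joint's range is limited). The gripper opens to 85 mm and grips with 20 to 120 N. Pads are 22 mm wide; open, the fingers measure 114 mm over their backs; the gripper's body (76 mm by 85 mm) begins 54 mm behind the grasp point. The pads swing forward as they close: fully open they stand 13 mm farther back than shut.
Start: joints at [-1.164, 0.423, 1.63, -0, 1.089, -0.019], TCP at [0.258, -0.569, 0.253] pointing down, gripper open.
Joint ranges: [-3, 3], [-0.9, 2.11], [0.09, 2.58], [-1.31, 4.45], [0.11, 2.69], [-2.54, 2.54]. Speed limits (rad/s): [2.39, 2.39, 3.01, 3.14, 3.14, 3.14].

### API

Orientations are given as a rotation vector (axis times angle).
In Python, from rig import manip gives the robot as it stands. The module is installed in compiled form; this text tells all that it offers. Calls block until the motion is done:
- manip.move_to(position, orientation): joint-space move of the TCP to a pose.
- manip.servo_line(position, orientation=None, rate=0.15): straight line of the TCP; orientation=None keeps the orientation; rate is the mean speed in m/s.
- manip.set_joints(angles): joint-space move.
- manip.command_gripper(opening, f_grip=None): finger opening in m; f_grip is the grip in N (None keeps the last); returns when the fingers have stopped.
- manip.hold(seconds).
- manip.solve_ik(position, orientation): joint angles nearest the present ones, or None.
- manip.camera(name): name is "scene" or "top"; returns a dict with "image" (480x640x3 uint8, red, green, blue), "fx", "fy", "cx", "cy" (pixels), "cam_to_world" (4x4, takes a point from camera to world coordinates). Camera axes: x right, y down, z forward; pixel columns grow to the right and rows downward; lengths in m; the calibration is good to about 2 mm. A picture is of the moment at which its call begins. There is no depth.
A pose or a line that the arm cannot do raises manip.IKError and nothing moves.
- manip.sign_off(): hands the job in; it is judged then, once.
Readings, each from a call of its own:
- manip.get_time(): time.
- manip.get_joint_positions(): joint angles.
- manip.get_joint_vel(): joint speeds.
- manip.get_tau(): joint torques, N m.
- manip.get_position(): TCP position.
- manip.get_ee_rot(): TCP orientation.
- manip.get_contact_force(): force on the tool from outside, world axes, zero at the start.
- manip.get_torque(): the same for the moment, N m.
- manip.get_width(): finger opening in m.
- manip.get_grip_force(): force on a finger pad.
Only numpy, scipy, OpenCV 4.12 (cv2) and the standard library are available. Lean on these libraries where they do the work, as an engineer would, in place of code of your own. Each camera call takes 0.05 s, during which the arm holds its last target. There are 200 camera calls.

### The job

One of the three wooden rollers on the marble slab is heavy on one side inside, which cannot be seen. Without lifting them, roll each in turn across the slab to the rail along the far edge and let go: a true roller stays against the rail, the bad one rocks back from it. When all three have been tried, put the one that rocks in the plywood tray and leave the two true ones lying against the rail; do not disturb the other things on the table.

Things in the scene. Friction and masses are not known exactly. Their poses are not given: they have to be found in the camera images.
- slab: Marble slab fixed to the table, 260 mm (its x) by 340 mm (its y), 15 mm thick; origin at the centre of its underside; +x points away from the robot. A wooden rail 20 mm wide, 22 mm high stands on it along the far edge, near face at slab x = +110 mm; other edges are open. A roller against the rail has its axis at slab x = +88 mm.
- reject_tray: Open plywood tray fixed to the wooden side table at the left (whose top is 6 mm lower), 130 x 130 mm, 35 mm high, walls 6 mm, floor 6 mm; origin at the centre of its underside, x and y along its sides.
- roller_a_centre (a point): Plain turned wooden roller, a cylinder 44 mm in diameter and 90 mm long, lying down; the three look alike. It starts near the front of the slab, axis along the slab's y. The point is its centre, on its axis, 22 mm over the slab's top; y is along its axis. The rollers lie in lanes 115 mm apart, 25 mm between their ends.
- roller_b_centre (a point): Plain turned wooden roller, a cylinder 44 mm in diameter and 90 mm long, lying down; the three look alike. It starts near the front of the slab, axis along the slab's y. The point is its centre, on its axis, 22 mm over the slab's top; y is along its axis. The rollers lie in lanes 115 mm apart, 25 mm between their ends.
- roller_c_centre (a point): Plain turned wooden roller, a cylinder 44 mm in diameter and 90 mm long, lying down; the three look alike. It starts near the front of the slab, axis along the slab's y. The point is its centre, on its axis, 22 mm over the slab's top; y is along its axis. The rollers lie in lanes 115 mm apart, 25 mm between their ends.
- roller_a: The roller of roller_a_centre, same origin. 0.21 kg if true, 0.33 kg if bad; any of the three may be the bad one, which starts heavy side down. Rolled to the rail (about 1.3 turns) and let go with 60 mm clear behind it, the bad one rolls back 25 to 50 mm and rocks to rest within about 3 s; a true one stays.
- roller_b: The roller of roller_b_centre, same origin. 0.21 kg if true, 0.33 kg if bad; any of the three may be the bad one, which starts heavy side down. Rolled to the rail (about 1.3 turns) and let go with 60 mm clear behind it, the bad one rolls back 25 to 50 mm and rocks to rest within about 3 s; a true one stays.
- roller_c: The roller of roller_c_centre, same origin. 0.21 kg if true, 0.33 kg if bad; any of the three may be the bad one, which starts heavy side down. Rolled to the rail (about 1.3 turns) and let go with 60 mm clear behind it, the bad one rolls back 25 to 50 mm and rocks to rest within about 3 s; a true one stays.
- mallet_mid (a point): Mallet with a pale head, 206 mm long, 58 mm high, lying at the right; the point is its centre. Leave alone.
- beeswax_mid (a point): Round yellow cake of beeswax, 49 mm across, 18 mm high, behind the slab; its centre. Leave alone.
- edge_slicker_mid (a point): Small turned wooden edge slicker, 34 mm across, 54 mm high, standing behind the slab; its centre. Leave alone.

How it is judged:
On the way:
1. all three rollers have been rolled over to the far half of the slab and lie on it (x of each of roller_a_centre, roller_b_centre, roller_c_centre in the frame of slab above 0.005 m and z of roller_a_centre in the frame of slab between 0.03 and 0.042 m and z of roller_b_centre in the frame of slab between 0.03 and 0.042 m and z of roller_c_centre in the frame of slab between 0.03 and 0.042 m), for 0.3 s.
At the end, for the whole second after the job is handed in: The unbalanced (heavier) roller, which loads the tray by over 2.6 N, rests in the tray, centre within 55 mm of its middle in x and y and under 36 mm up; the other two rest on the slab against the rail, centre at slab x 80 to 96 mm, axis within 0.15 rad of the rail (((x of roller_a_centre in the frame of reject_tray between -0.055 and 0.055 m and y of roller_a_centre in the frame of reject_tray between -0.055 and 0.055 m and z of roller_a_centre in the frame of reject_tray below 0.036 m and contact force between roller_a and reject_tray above 2.6 N and linear speed of roller_a below 0.03 m/s and x of roller_b_centre in the frame of slab between 0.08 and 0.096 m and y of roller_b_centre in the frame of slab between -0.17 and 0.17 m and z of roller_b_centre in the frame of slab between 0.032 and 0.042 m and angle between the y axis of each of roller_b_centre, roller_c_centre and the y axis of slab, either way round below 0.15 rad and linear speed of each of roller_b, roller_c below 0.02 m/s and x of roller_c_centre in the frame of slab between 0.08 and 0.096 m and y of roller_c_centre in the frame of slab between -0.17 and 0.17 m and z of roller_c_centre in the frame of slab between 0.032 and 0.042 m) or (x of roller_b_centre in the frame of reject_tray between -0.055 and 0.055 m and y of roller_b_centre in the frame of reject_tray between -0.055 and 0.055 m and z of roller_b_centre in the frame of reject_tray below 0.036 m and contact force between roller_b and reject_tray above 2.6 N and linear speed of roller_b below 0.03 m/s and x of roller_a_centre in the frame of slab between 0.08 and 0.096 m and y of roller_a_centre in the frame of slab between -0.17 and 0.17 m and z of roller_a_centre in the frame of slab between 0.032 and 0.042 m and angle between the y axis of each of roller_a_centre, roller_c_centre and the y axis of slab, either way round below 0.15 rad and linear speed of each of roller_a, roller_c below 0.02 m/s and x of roller_c_centre in the frame of slab between 0.08 and 0.096 m and y of roller_c_centre in the frame of slab between -0.17 and 0.17 m and z of roller_c_centre in the frame of slab between 0.032 and 0.042 m) or (x of roller_c_centre in the frame of reject_tray between -0.055 and 0.055 m and y of roller_c_centre in the frame of reject_tray between -0.055 and 0.055 m and z of roller_c_centre in the frame of reject_tray below 0.036 m and contact force between roller_c and reject_tray above 2.6 N and linear speed of roller_c below 0.03 m/s and x of roller_a_centre in the frame of slab between 0.08 and 0.096 m and y of roller_a_centre in the frame of slab between -0.17 and 0.17 m and z of roller_a_centre in the frame of slab between 0.032 and 0.042 m and angle between the y axis of each of roller_a_centre, roller_b_centre and the y axis of slab, either way round below 0.15 rad and linear speed of each of roller_a, roller_b below 0.02 m/s and x of roller_b_centre in the frame of slab between 0.08 and 0.096 m and y of roller_b_centre in the frame of slab between -0.17 and 0.17 m and z of roller_b_centre in the frame of slab between 0.032 and 0.042 m))); the robot touches nothing.
It fails at once if a roller is lifted before the other two have been rolled across ((height (world z) of roller_a_centre above 0.065 m and x of any of roller_b_centre, roller_c_centre in the frame of slab below -0.02 m) or (height (world z) of roller_b_centre above 0.065 m and x of any of roller_a_centre, roller_c_centre in the frame of slab below -0.02 m) or (height (world z) of roller_c_centre above 0.065 m and x of any of roller_a_centre, roller_b_centre in the frame of slab below -0.02 m)).
It fails at once if a roller is lifted out of its starting strip instead of being rolled ((z of roller_a_centre in the frame of slab between 0.052 and 0.1 m and x of roller_a_centre in the frame of slab between -0.13 and -0.06 m and y of roller_a_centre in the frame of slab between -0.17 and 0.17 m) or (z of roller_b_centre in the frame of slab between 0.052 and 0.1 m and x of roller_b_centre in the frame of slab between -0.13 and -0.06 m and y of roller_b_centre in the frame of slab between -0.17 and 0.17 m) or (z of roller_c_centre in the frame of slab between 0.052 and 0.1 m and x of roller_c_centre in the frame of slab between -0.13 and -0.06 m and y of roller_c_centre in the frame of slab between -0.17 and 0.17 m)).
It fails at once if a roller falls off the slab onto the table ((height (world z) of roller_a_centre below 0.027 m and horizontal distance between roller_a_centre and reject_tray above 0.1 m) or (height (world z) of roller_b_centre below 0.027 m and horizontal distance between roller_b_centre and reject_tray above 0.1 m) or (height (world z) of roller_c_centre below 0.027 m and horizontal distance between roller_c_centre and reject_tray above 0.1 m)).
It fails at once if a bystander is moved by more than 30 mm (distance of any of mallet_mid, beeswax_mid, edge_slicker_mid from where it was at the start of the episode above 0.03 m).
It also fails if it takes over 72 s, if anything falls off the work surface, if the arm or the gripper's body presses on something with over 40 N, if the wrist force passes 120 N, or if a joint passes its speed limit or range.

## Working session

There is one attempt and no reset: what is moved stays moved. The work goes in short steps, each a Python script; the robot and the scene stay as the last script left them, time stands still between calls to the robot, and variables do not carry over. Pictures are saved under pics/ and viewed, at most 10 in all, crops included, and the job is handed in when it is done.

```bash
mkdir -p pics; python3 - <<'E'
from rig import manip
import cv2, numpy as np
for n in("top","scene"):
    c=manip.camera(n); cv2.imwrite(f"pics/{n}0.png",c["image"][:,:,::-1])
    print(n,c["fx"],c["fy"],c["cx"],c["cy"]); print(np.round(c["cam_to_world"],4).tolist())
print(manip.get_time(),manip.get_ee_rot(),manip.get_position())
E
```

```text
top 444.35698892083246 444.35698892083246 323.20783140129583 239.987708491221
[[0.0227, -0.9972, 0.0709, 0.5502], [-0.9997, -0.0233, -0.0085, -0.0653], [0.0101, -0.0707, -0.9974, 1.092], [0.0, 0.0, 0.0, 1.0]]
scene 584.4974413004848 584.4974413004848 321.2544288666789 236.00450892062227
[[-0.7116, -0.3362, 0.6169, -0.2811], [-0.7022, 0.3108, -0.6406, 0.8591], [0.0237, -0.889, -0.4572, 0.7021], [0.0, 0.0, 0.0, 1.0]]
0.1 [-3.06928506e+00 -6.63512813e-01  4.67416470e-04] [ 0.25800108 -0.56873757  0.25257973]
```

View pics/top0.png

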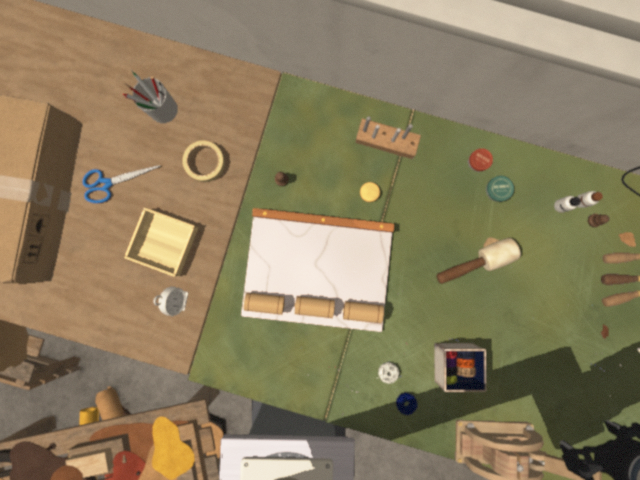

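View pics/scene0.png

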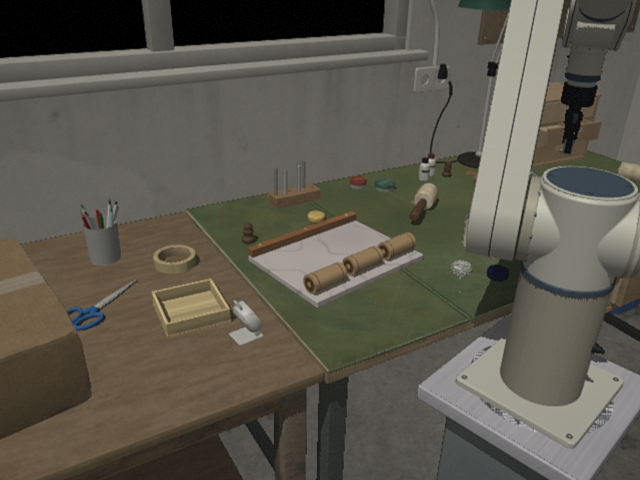

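The top view shows the slab at about (243–394, 210–331) with the rail at its far edge. The rollers are at (265,303), (316,307) and (363,313), the tray is near (163,241) and the mallet near (480,260). Next I measure these with masks.

```bash
cat > h.py <<'E'
from rig import manip
import cv2, numpy as np
from scipy.spatial.transform import Rotation as R
def ray(c,px,z):
    T=c["cam_to_world"]; px=np.atleast_2d(px).astype(float)
    d=np.c_[(px[:,0]-c["cx"])/c["fx"],(px[:,1]-c["cy"])/c["fy"],np.ones(len(px))]@T[:3,:3].T
    return T[:3,3]+d*((z-T[2,3])/d[:,2])[:,None]
def blobs(c,lo,hi,box,amin=100):
    m=cv2.inRange(cv2.cvtColor(c["image"],cv2.COLOR_RGB2HSV),lo,hi)
    k=np.zeros_like(m); x0,y0,x1,y1=box; k[y0:y1,x0:x1]=m[y0:y1,x0:x1]
    k=cv2.morphologyEx(k,cv2.MORPH_OPEN,np.ones((3,3)))
    cs=cv2.findContours(k,cv2.RETR_EXTERNAL,cv2.CHAIN_APPROX_NONE)[0]
    return [q for q in cs if cv2.contourArea(q)>amin]
def rollers(c,ymin=228):
    """px-left to px-right: world centres on the axis plane + long-axis angle"""
    out=[]
    for q in blobs(c,(8,70,60),(25,255,255),(236,ymin,392,335)):
        w=ray(c,q[:,0],0.037)[:,:2].astype(np.float32)
        (x,y),s,_=r=cv2.minAreaRect(w); out.append((x,y,*sorted(s)))
    return sorted(out,key=lambda t:-t[1])
E
python3 - <<'E'
from h import *
c=manip.camera("top"); hsv=cv2.cvtColor(c["image"],cv2.COLOR_RGB2HSV)
for p in [(265,303),(316,307),(363,313),(284,303),(300,250),(320,219),(165,245),(150,215),(120,240),(300,340)]: print(p,hsv[p[1],p[0]])
for r in rollers(c): print("roller",np.round(r,4))
for q in blobs(c,(0,0,150),(180,50,255),(230,205,410,340),2000):
    w=ray(c,q[:,0],0.015)[:,:2].astype(np.float32); print("slab",cv2.minAreaRect(w),np.round(cv2.boxPoints(cv2.minAreaRect(w)),4).tolist())
for q in blobs(c,(22,50,120),(35,255,255),(110,195,215,290),500):
    w=ray(c,q[:,0],0.029)[:,:2].astype(np.float32); print("tray",cv2.minAreaRect(w))
cv2.imwrite("pics/t1.png",cv2.resize(c["image"][195:345,110:410,::-1],None,fx=2.6,fy=2.6))
E
```

```text
(265, 303) [ 17 118 221]
(316, 307) [ 17 117 222]
(363, 313) [ 17 118 222]
(284, 303) [ 13  72 113]
(300, 250) [ 14  23 245]
(320, 219) [ 13 160 193]
(165, 245) [ 21 103 232]
(150, 215) [ 19 107 129]
(120, 240) [ 15 103 156]
(300, 340) [ 31 100 127]
roller [0.4735 0.0623 0.0434 0.0959]
roller [ 0.4677 -0.0564  0.0436  0.0959]
roller [ 0.4579 -0.173   0.0434  0.0983]
slab ((0.573269248008728, -0.06261160969734192), (0.3406665325164795, 0.18097148835659027), 84.9182357788086) [[0.46810001134872437, -0.22429999709129333], [0.6482999920845032, -0.2402999997138977], [0.6784999966621399, 0.0989999994635582], [0.498199999332428, 0.11509999632835388]]
tray ((0.6381385326385498, 0.2935832142829895), (0.09686953574419022, 0.06128400191664696), 71.41546630859375)
```

View pics/t1.png

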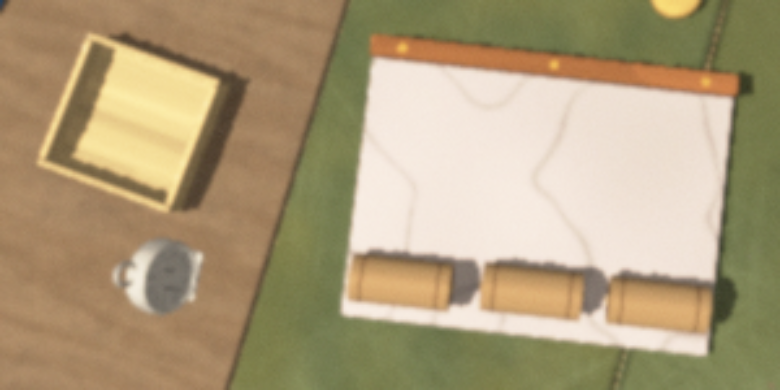

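```bash
cat >> h.py <<'E'
A=-0.0886; O=np.array([.5540,-.0610]); RZ=R.from_euler('z',A)
def s2w(x,y,z): return np.r_[O,0]+RZ.apply([x,y,z])
def w2s(p): return RZ.inv().apply(np.r_[np.array(p[:2])-O,0])[:2]
PHI=np.radians(15); S,C=np.sin(PHI),np.cos(PHI)
ORI=(RZ*R.from_matrix(np.array([[C,0,S],[0,-1,0],[S,0,-C]]).T)).as_rotvec() if 0 else \
    (RZ*R.from_matrix(np.array([[C,0,S],[0,-1,0],[S,0,-C]]))).as_rotvec()
def tcp(xa,y,dz=0):   # finger sides touch, from behind, a roller whose axis is at slab x=xa
    n=np.array([C,0,S]); t=np.array([S,0,-C])
    p=np.array([xa,y,.037+dz])-(.022+.011)*n-.015*t
    return s2w(*p)
E
python3 - <<'E'
from h import *
c=manip.camera("top")
w=ray(c,[(144.6,208.5),(195.4,225),(177.3,276.5),(125.4,257.7)],.029)[:,:2]
print(np.round(w,4).tolist(),w.mean(0),cv2.minAreaRect(w.astype(np.float32)))
for r in rollers(c): print(w2s(r))
for y in(.115,0,-.115): print([manip.solve_ik(tcp(x,y,z),ORI) is not None for x,z in((-.12,.1),(-.12,0),(.088,0))])
print(np.round(manip.solve_ik(tcp(-.12,-.115,.1),ORI),2), tcp(-.12,-.115))
E
```

```text
[[0.6915, 0.356], [0.6546, 0.2327], [0.5307, 0.2703], [0.5725, 0.3955]] [0.61231213 0.31365374] ((0.6117905974388123, 0.31465959548950195), (0.13192465901374817, 0.12950342893600464), 73.12288665771484)
[-0.09107304  0.11543087]
[-0.08634447 -0.00310059]
[-0.0856769  -0.11989653]
[True, False, True]
[True, False, True]
[True, True, True]
[-0.49  0.26  2.29  0.28  0.37  0.92] [ 0.38867743 -0.16176683  0.04294786]
```

```bash
python3 - <<'E'
import h
from h import *
for d in (15,10,5,0,-5):
    P=np.radians(d); h.S,h.C=np.sin(P),np.cos(P); S,C=h.S,h.C
    o=(RZ*R.from_matrix(np.array([[C,0,S],[0,-1,0],[S,0,-C]]))).as_rotvec()
    print(d,[[manip.solve_ik(tcp(x,y,0),o) is not None for x in(-.12,-.115,-.11,-.105,-.1,-.09)] for y in(.115,0,-.115)])
E
```

```text
15 [[False, False, False, False, False, False], [False, False, False, False, False, False], [True, True, True, True, True, True]]
10 [[True, True, True, True, True, True], [True, True, True, True, True, True], [True, True, True, True, True, True]]
5 [[True, True, True, True, True, True], [True, True, True, True, True, True], [True, True, True, True, True, True]]
0 [[True, True, True, True, True, True], [True, True, True, True, True, True], [True, True, True, True, True, True]]
-5 [[True, True, True, True, True, True], [True, True, True, True, True, True], [True, True, True, True, True, True]]
```

```bash
sed -i 's/PHI=np.radians(15)/PHI=np.radians(8)/' h.py; cat >> h.py <<'E'
def roll(y,k):
    manip.move_to(tcp(-.112,y,.10),ORI)
    manip.servo_line(tcp(-.112,y),ORI,rate=.12)
    manip.servo_line(tcp(.087,y),ORI,rate=.06)
    print("F",np.round(manip.get_contact_force(),1))
    manip.hold(.3); manip.servo_line(tcp(.005,y),ORI,rate=.2)
    manip.servo_line(tcp(-.03,y,.08),ORI,rate=.2)
    for i in range(3):
        manip.hold(.9)
        c=manip.camera("top"); print(round(manip.get_time(),1),[np.round(np.r_[w2s(r),r[2:]],3).tolist() for r in rollers(c,215)])
    cv2.imwrite(f"pics/r{k}.png",np.hstack([cv2.resize(c["image"][195:345,230:410,::-1],None,fx=2,fy=2),cv2.resize(manip.camera("scene")["image"][190:340,220:450,::-1],None,fx=1.9,fy=2)]))
E
python3 - <<'E'
from h import *
manip.command_gripper(.03)
roll(-.115,1)
E
```

```text
F [ 0.3 -0.2 -0. ]
9.2 [[-0.091, 0.115, 0.043, 0.095], [-0.087, -0.003, 0.043, 0.096], [0.101, -0.009, 0.073, 0.321]]
10.2 [[-0.091, 0.115, 0.043, 0.095], [-0.086, -0.003, 0.043, 0.096], [0.097, -0.009, 0.071, 0.32]]
11.1 [[-0.091, 0.115, 0.043, 0.095], [-0.086, -0.003, 0.043, 0.096], [0.1, -0.01, 0.071, 0.319]]
```

View pics/r1.png

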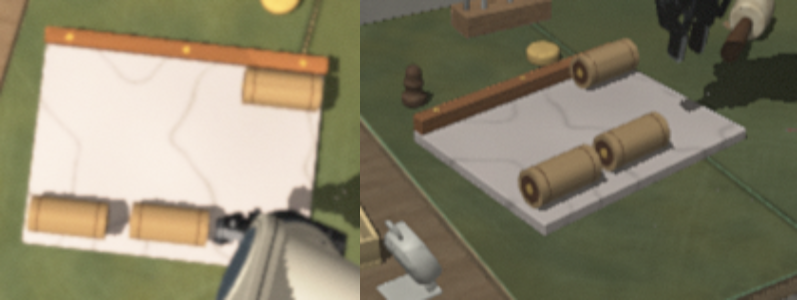

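The right roller has stayed against the rail at about (282,88) in the left crop. I'll try the middle and left ones.

```bash
python3 - <<'E'
from h import *
roll(0,2); roll(.115,3)
E
```

```text
F [-0.6 -0.3  0.5]
18.7 [[-0.091, 0.12, 0.043, 0.086], [0.099, -0.009, 0.071, 0.321]]
19.6 [[-0.091, 0.12, 0.043, 0.086], [0.097, -0.009, 0.071, 0.32]]
20.6 [[-0.091, 0.12, 0.043, 0.086], [0.096, -0.009, 0.074, 0.319]]
F [-1.9 -0.2 -0. ]
28.1 [[0.056, 0.116, 0.043, 0.095], [0.1, -0.009, 0.071, 0.321]]
29.0 [[0.056, 0.116, 0.043, 0.095], [0.096, -0.009, 0.074, 0.319]]
30.0 [[0.056, 0.116, 0.043, 0.095], [0.101, -0.01, 0.073, 0.318]]
```

View pics/r2.png

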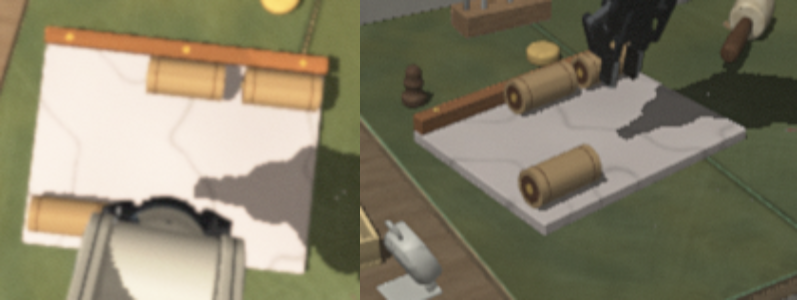

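View pics/r3.png

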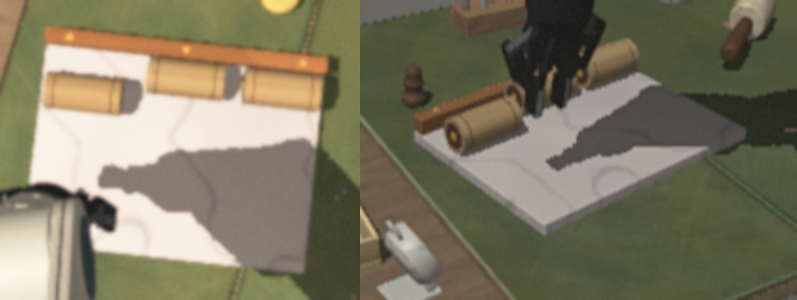

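The left roller rocked back to slab x ≈ 56 mm, at about (83,92) in the crop, while the other two stayed at the rail. It is the bad one, so it goes in the tray.

```bash
python3 - <<'E'
from h import *
def down(yaw): return (R.from_euler('z',yaw)*R.from_rotvec([np.pi,0,0]))  # tool y at yaw-90deg
g=s2w(.056,.114,.042); t=np.array([.612,.314,.031]); up=np.array([0,0,.10])
best=None
for s in(0,np.pi):
    o1=down(A+np.pi/2+s).as_rotvec(); o2=down(np.radians(-17)+np.pi/2+s).as_rotvec()
    q=[manip.solve_ik(p,o) for p,o in((g+up,o1),(g,o1),(t+up,o2),(t,o2))]
    if all(x is not None for x in q):
        m=max(abs(x[5]) for x in q); print(s,m)
        if best is None or m<best[0]: best=(m,o1,o2)
_,o1,o2=best
manip.command_gripper(.062,40)
manip.move_to(g+up,o1); manip.servo_line(g,rate=.12); 
manip.command_gripper(.02,40); print("w",manip.get_width(),manip.get_grip_force())
manip.servo_line(g+up,rate=.12); manip.hold(.3); print(manip.get_width(),manip.get_contact_force())
manip.servo_line(t+up,o2,rate=.2); manip.servo_line(t,rate=.1)
manip.command_gripper(.065); manip.servo_line(t+up*1.5,rate=.15)
manip.move_to(np.array([.45,.1,.3]),o2); manip.hold(.5)
c=manip.camera("top"); print(manip.get_time())
cv2.imwrite("pics/end.png",np.hstack([cv2.resize(c["image"][195:345,110:410,::-1],None,fx=1.4,fy=2),cv2.resize(manip.camera("scene")["image"][190:340,140:450,::-1],None,fx=1.2,fy=2)]))
E
```

```text
0 0.7534552243776131
w 0.04209201404597125 40.509040621400345
0.04213388315219475 [-0.67048379 -0.36128902 -2.63871055]
40.2917
```

View pics/end.png

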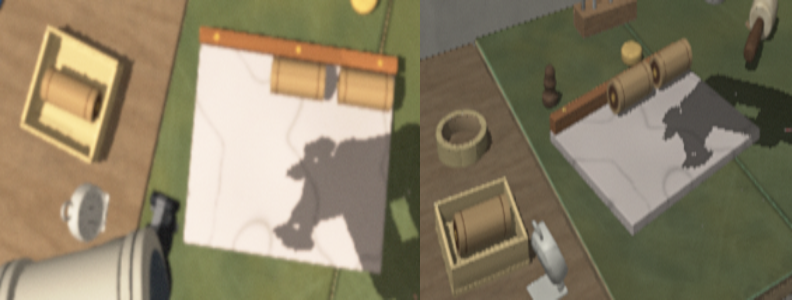

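The bad roller lies in the tray at about (70,95), and the other two are at the rail at about (300,78) and (365,88). I'll check their distance to the rail, then hand in.

```bash
python3 - <<'E'
from h import *
c=manip.camera("top")
for q in blobs(c,(8,70,60),(25,255,255),(236,205,400,335)):
    w=np.array([w2s(p) for p in ray(c,q[:,0],.037)])
    for y0 in(0,-.115):
        for d in(-.03,0,.03):
            k=abs(w[:,1]-y0-d)<.008
            if k.any(): print(y0,d,"axis x ~",round(w[k,0].min()+.022,4))
E
```

```text
0 -0.03 axis x ~ 0.0869
0 0 axis x ~ 0.0866
0 0.03 axis x ~ 0.0869
-0.115 -0.03 axis x ~ 0.0873
-0.115 0 axis x ~ 0.0865
-0.115 0.03 axis x ~ 0.0867
```

```bash
python3 -c "
from rig import manip
print(manip.sign_off(), manip.get_time())"
```

```text
the job is handed in; nothing more can be done
the job is handed in; nothing more can be done
```

The job is handed in, with no verdict returned: the left-hand roller rocked back about 32 mm and is now in the tray, and the other two lie against the rail (axis at slab x ≈ 87 mm).

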